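Stamp the batch card and hold the big clip open over it

ROBOT

A 6-joint arm with a two-finger parallel gripper is mounted at the origin on the work surface. World frame = base frame: x ahead of the robot, y to its left, z up, the work surface at z = 0. Lengths are in mm, angles in rad, forces in N, time in s.
With the tool pointing down it reaches from about 400 to 825 mm from the base axis. Payload 7 kg.
Tool frame: the origin (TCP) lies midway between the tips of the shut fingers; the grasp point (between the pads) lies 19 mm behind it; z points along the fingers, y is the line along which they close (so a half turn about z gives the same grasp; the last joint's range is limited). The gripper opens to 85 mm and grips with 20 to 120 N. Pads are 22 mm wide; open, the fingers measure 114 mm over their backs; the gripper's body (76 mm by 85 mm) begins 54 mm behind the grasp point. The pads swing forward as they close: fully open they stand 13 mm farther back than shut.
Start: joints at [-0.87, 0.359, 0.012, 0, -1.224, -0.288], TCP at [270.765, -618.289, 205.602] pointing down, gripper open.
Joint ranges: [-3.07, 3.07], [-1.43, 2.12], [-1.02, 1.25], [-3.03, 1.67], [-3.05, -0], [-3.03, 3.03]. Speed limits (rad/s): [2.39, 2.39, 3.01, 3.14, 3.14, 3.14].

INTERFACE

Orientations are given as a unit quaternion [w, x, y, z].
In Python, from plant import bot, get_image, cut_out gives the robot as it stands. Calls block until the motion is done:
- bot.reach(position, orientation): joint-space move of the TCP to a pose.
- bot.move_l(position, orientation=None, rate=150): straight line of the TCP; orientation=None keeps the orientation; rate is the mean speed in mm/s.
- bot.goto_joints(angles): joint-space move.
- bot.move_gripper(opening, squeeze=None): finger opening in mm; squeeze is the grip in N (None keeps the last); returns when the fingers have stopped.
- bot.sleep(seconds).
- bot.solve_ik(position, orientation): joint angles nearest the present ones, or None.
- bot.sense(): the state.
- get_image(name): name is "side" or "top"; returns a dict with "color" (480x640x3 uint8, red, green, blue), "range_z" (480x640 float32, mm along the optical axis (not along the pixel's ray), 0 where there is no reading), "fx", "fy", "cx", "cy" (pixels), "pose" (4x4, takes a point from camera to world coordinates). Camera axes: x right, y down, z forward; pixel columns grow to the right and rows downward; lengths in mm; the calibration is good to about 2 mm. A picture is of the moment at which its call begins.
A pose or a line that the arm cannot do raises bot.MotionError and nothing moves.
- bot.close_job(): hands the job in; it is judged then, once.
Trained networks look in the newest picture that a camera, given by its name, has taken for a name from the list of things; names that differ only in an ending like _2 or _b are one class to them, and where a whole thing is asked for, a point or a joint stands for the part that bears it (a point fixed in the world has none). Each returns a list of dicts, best first, with "p" (0 to 1); they miss things now and then, are a little off and sometimes report something else, mostly with a low value. They report only what shows in the picture. A call takes as long as a camera call. They do not tell look-alikes from the thing itself.
- cut_out(thing, camera): "pixels" (480x640 bool, what is visible of it) and "point" ([column, row] in pixels, amid what is visible of it).
The state is a dict: "time": time; "q": joint angles; "qd": joint speeds; "effort": joint torques, N m; "eef_pos": TCP position; "ee_rot": TCP orientation; "force": force on the tool from outside, world axes, zero at the start; "wrist_torque": the same for the moment, N m; "gripper_width": finger opening in mm; "grip_force": force on a finger pad.
Only numpy, scipy, OpenCV 4.12 (cv2) and the standard library are available. Lean on these libraries where they do the work, as an engineer would, in place of code of your own. Each camera call takes 0.05 s, during which the arm holds its last target. There are 200 camera calls.

TASK

Stamp the batch card that stands in the stamper: twist the stamper's knob clockwise all the way to its stop, then let go so that it springs back. Then squeeze the big spring clip open, take it off its rail and hold it gaping over the middle of the card's top edge, one jaw well clear on either side and both reaching about 15 mm below the edge, so that a second sheet can be slipped in. Finish while still holding the clip squeezed open there; do not push the card over or shove the scraper, the jar or the brush about.

Things in the scene. Friction and masses are not known exactly. Their poses are not given: they have to be found in the camera images.
- stamper: Grey card stamper fixed to the bench, a flat box 110 (x) x 250 (y) x 45 mm high. Origin: centre of its underside. Its knob stands on top at its own (x, y) = (0, +75) mm; the card stands on top at (0, -65) mm, in a slot between two steel cheeks that rise to 67 mm above the bench.
- knob_grip (a point): Point on the vertical axis of the black knob, 78 mm above the bench, at the height to grip it. The knob is an upright bar 44 mm long (this point's x axis), 12 mm thick (its y axis), from 57 to 91 mm above the bench, on a disc of 40 mm diameter.
- knob (a joint): Angle of the knob, rad: 0 at rest with the bar along the stamper's x, growing as it is turned clockwise seen from above, hard stop at 1.05. A spring turns it back (0.03 N m at rest, 0.14 N m at the stop); it counts as turned to the stop beyond 0.95 and as sprung back below 0.1.
- card_top (a point): Middle of the top edge of the batch card, 140 mm above the bench. The card is a stiff upright sheet, 80 mm long (this point's x axis, level), 3 mm thick (its y axis) and 90 mm high (z up).
- card (a joint): Lean of the card about its lower edge, rad: 0 upright, either sign; it is springy (1.5 N m per rad) and stands up again by itself.
- rail: Clip rail fixed to the bench: a dark foot 100 (x) x 90 (y) x 12 mm with an upright steel plate 90 mm long (x), 4 mm thick (y), whose top edge is 90 mm above the bench. Origin: centre of the underside of the foot.
- clip_grip (a point): Grip point of the big steel spring clip, half-way between its two finger tabs at their mid height, about 144 mm above the bench. x: along the clip's width, y: direction in which the tabs are squeezed, z up. The tabs are 44 mm wide (x), 24 mm high; over their outsides 46 mm at their top edges while parked, 28 mm and parallel when squeezed to the stop.
- jaw_a (a point): Inner face of the jaw lip on the clip's +y side, at the middle of the lip (8 mm high, 50 mm wide); its lower edge is 4 mm lower.
- jaw_b (a point): The same on the other jaw (-y side).
- clip_arm (a joint): Opening angle of the clip, rad: 0 as parked on the plate (jaws 4 mm apart), -0.1 fully shut, 0.42 at its stop (jaws about 21 mm apart). The squeeze needed at the tabs grows from about 5 N to 13 N; a firmer squeeze only presses on the stop.
- clip: The big steel spring clip (84 mm high, 54 mm wide over its pin, 80 g), parked jaws down, pinching the top edge of the rail's plate; squeezing its tabs opens the jaws. Origin: middle of the hinge pin, 34 mm below clip_grip, axes alike. The jaw lips (50 mm wide, 8 mm high) are centred 40 mm below the pin.
- scraper: Bystander: dough scraper lying flat, steel blade with wooden grip along its -x edge, about 95 x 120 x 20 mm, in front of the rail.
- jar: Bystander: glass jar with steel lid, 52 mm diameter, 85 mm high, beside the rail. Origin at its underside.
- brush: Bystander: bench brush lying across the bench beyond the work, about 200 mm long and under 40 mm high.
Things that resemble listed ones, but are neither listed nor needed, are in the scene too. Leave any blue look-alike of the clip alone. What is shaped like the rail but pink is not meant.

How it is judged (in metres and radians):
On the way, in this order (a step that is already met when the one before it is completed fails the run):
1. the knob is twisted clockwise to its stop (value of joint knob above 0.95 rad), for 0.1 s.
2. the knob is let go and has sprung back (value of joint knob below 0.1 rad and contact force between the fingers and stamper below 0.2 N), for 0.2 s.
3. the clip is squeezed open and off its rail (value of joint clip_arm above 0.1 rad and contact force between clip and the fingers above 2 N and contact force between clip and rail below 0.1 N and distance of clip_grip from where it was at the start of the episode above 0.04 m), for 0.1 s.
At the end, for the whole second after the job is handed in: The clip is held still, squeezed over 0.25 rad, its lips on opposite sides of the card, each over 4 mm from its middle plane, over 5 mm below its top edge, within 20 mm of its middle, touching neither card nor stamper; card upright within 0.05 rad, knob back below 0.1 rad (((y of jaw_a in the frame of card_top above 0.004 m and y of jaw_b in the frame of card_top below -0.004 m) or (y of jaw_a in the frame of card_top below -0.004 m and y of jaw_b in the frame of card_top above 0.004 m)) and z of each of jaw_a, jaw_b in the frame of card_top below -0.005 m and x of jaw_a in the frame of card_top between -0.02 and 0.02 m and x of jaw_b in the frame of card_top between -0.02 and 0.02 m and value of joint clip_arm above 0.25 rad and contact force between clip and the fingers above 2 N and contact force between clip and stamper below 0.5 N and value of joint card between -0.05 and 0.05 rad and value of joint knob below 0.1 rad and linear speed of clip below 0.03 m/s); the arm keeps its last pose, push and grip.
It fails at once if the card is pushed over (more than 0.2 rad) (value of joint card above 0.2 rad or value of joint card below -0.2 rad).
It fails at once if the scraper, jar or brush is moved by more than 30 mm (distance of any of scraper, jar, brush from where it was at the start of the episode above 0.03 m).
It also fails if it takes over 51 s, if anything falls off the work surface, if the arm or the gripper's body presses on something with over 40 N, if the wrist force passes 120 N, or if a joint passes its speed limit or range.

## Working session

There is one attempt and no reset: what is moved stays moved. The work goes in short steps, each a Python script; the robot and the scene stay as the last script left them, time stands still between calls to the robot, and variables do not carry over. Pictures are saved under pics/ and viewed, at most 13 in all, crops included, and the job is handed in when it is done.

```bash
ls; mkdir -p pics; cat > h.py <<'E'
import numpy as np, cv2
from plant import bot, get_image, cut_out
def cloud(im):
    z=im["range_z"].astype(float); v,u=np.mgrid[0:480,0:640]
    P=np.stack([(u-im["cx"])/im["fx"]*z,(v-im["cy"])/im["fy"]*z,z],-1)
    T=np.array(im["pose"]); W=P@T[:3,:3].T+T[:3,3]; W[z<=0]=np.nan
    return W
E
python3 - <<'E'
from h import *
ims={}
for c in("top","side"):
    im=get_image(c); W=cloud(im); np.savez(""+c+"0.npz",W=W,color=im["color"])
    cv2.imwrite(f"pics/{c}0.png",im["color"][...,::-1])
    print(c,np.round(im["pose"],2).tolist())
    for t in("stamper","knob_grip","card_top","rail","clip","jar","scraper","brush"):
        for d in cut_out(t,c)[:3]:
            w=W[d["pixels"]]; w=w[~np.isnan(w[:,0])]
            print(t,round(d["p"],2),np.round(d["point"]),len(w),np.round(np.percentile(w,[2,50,98],axis=0)).tolist() if len(w) else None)
print(bot.sense()["time"])
E
```

```text
pics
top [[-0.02, -0.99, 0.16, 379.09], [-1.0, 0.02, -0.02, 28.26], [0.01, -0.16, -0.99, 1031.64], [0.0, 0.0, 0.0, 1.0]]
stamper 0.84 [416. 228.] 6668 [[502.0, -298.0, 24.0], [559.0, -179.0, 45.0], [622.0, -59.0, 128.0]]
stamper 0.2 [384. 219.] 332 [[553.0, -122.0, 54.0], [574.0, -103.0, 68.0], [595.0, -88.0, 93.0]]
knob_grip 0.52 [381. 222.] 301 [[553.0, -121.0, 54.0], [573.0, -102.0, 75.0], [593.0, -89.0, 93.0]]
card_top 0.88 [456. 229.] 551 [[517.0, -249.0, 53.0], [554.0, -243.0, 104.0], [594.0, -238.0, 141.0]]
rail 0.76 [175. 366.] 2320 [[246.0, 266.0, 6.0], [294.0, 307.0, 13.0], [343.0, 358.0, 90.0]]
rail 0.56 [253. 263.] 1525 [[461.0, 131.0, 6.0], [497.0, 163.0, 12.0], [559.0, 216.0, 90.0]]
clip 0.86 [237. 248.] 586 [[483.0, 154.0, 75.0], [506.0, 179.0, 124.0], [532.0, 199.0, 152.0]]
clip 0.86 [191. 214.] 605 [[571.0, 255.0, -2.0], [597.0, 278.0, 55.0], [629.0, 319.0, 86.0]]
jar 0.49 [246. 251.] 185 [[487.0, 154.0, 65.0], [508.0, 164.0, 126.0], [535.0, 175.0, 152.0]]
scraper 0.84 [265. 321.] 2455 [[331.0, 77.0, 0.0], [378.0, 134.0, 6.0], [427.0, 188.0, 21.0]]
brush 0.76 [312. 1
[... 837 characters left out ...]
9.0, 118.0], [603.0, 198.0, 150.0]]
clip 0.58 [224. 307.] 693 [[571.0, 255.0, -2.0], [595.0, 281.0, 57.0], [627.0, 305.0, 84.0]]
jar 0.77 [253. 333.] 759 [[468.0, 264.0, 6.0], [481.0, 290.0, 63.0], [513.0, 308.0, 87.0]]
jar 0.31 [370. 215.] 3961 [[498.0, -288.0, 5.0], [548.0, -172.0, 43.0], [621.0, -52.0, 129.0]]
scraper 0.72 [339. 333.] 1626 [[327.0, 79.0, -1.0], [376.0, 138.0, 5.0], [425.0, 189.0, 20.0]]
scraper 0.28 [260. 232.] 825 [[728.0, -80.0, -4.0], [742.0, 39.0, 15.0], [772.0, 111.0, 22.0]]
scraper 0.23 [387. 187.] 569 [[516.0, -370.0, -0.0], [555.0, -243.0, 101.0], [603.0, -236.0, 140.0]]
brush 0.7 [262. 232.] 742 [[728.0, -78.0, 3.0], [742.0, 39.0, 15.0], [770.0, 110.0, 22.0]]
0.9
```

View pics/top0.png

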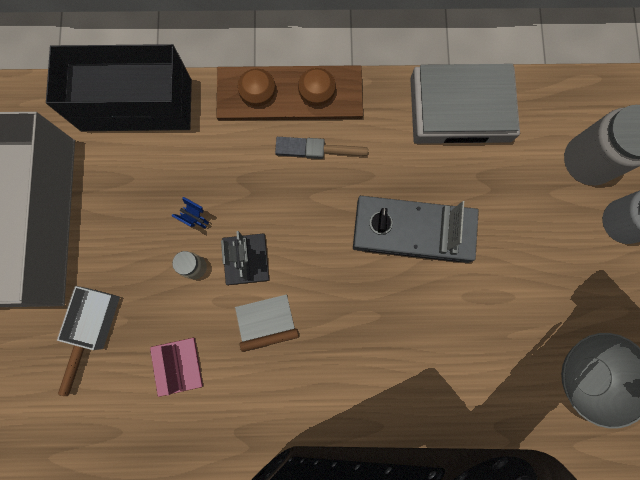

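View pics/side0.png

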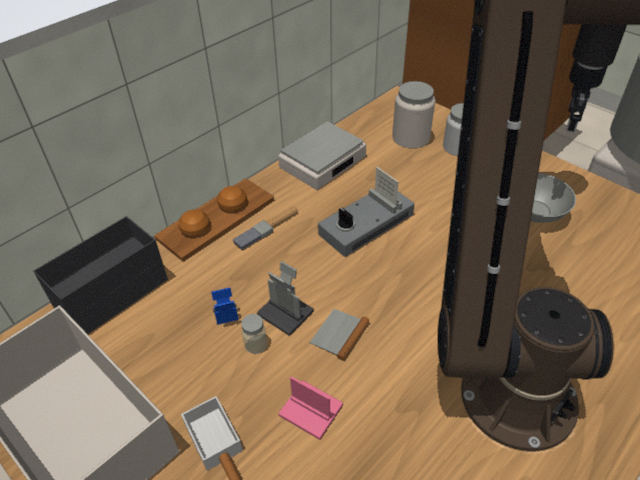

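```bash
python3 - <<'E'
import numpy as np,cv2
W=np.concatenate([np.load(c+"0.npz")["W"].reshape(-1,3) for c in("top","side")])
def sel(x0,x1,y0,y1,z0,z1):
    return W[(W[:,0]>x0)&(W[:,0]<x1)&(W[:,1]>y0)&(W[:,1]<y1)&(W[:,2]>z0)&(W[:,2]<z1)]
def rect(n,p):
    r=cv2.minAreaRect(p[:,:2].astype(np.float32)); m=p[:,:2].mean(0)
    d=np.linalg.svd(p[:,:2]-m,full_matrices=False)[2][0]
    print(n,len(p),np.round(r[0],1),np.round(r[1],1),round(r[2],1),"mean",np.round(m,1),"pca deg",round(np.degrees(np.arctan2(d[1],d[0]))%180,1))
rect("stamper top",sel(480,640,-320,-40,38,49))
rect("knob",sel(540,610,-130,-75,60,96))
rect("knobtop",sel(540,610,-130,-75,86,96))
rect("card",sel(500,610,-265,-225,75,145))
rect("cardtop",sel(500,610,-265,-225,134,145))
rect("railfoot",sel(440,580,110,235,8,16))
rect("rail plate",sel(440,580,110,235,40,88))
rect("clip>105",sel(470,550,140,215,100,165))
rect("tabs",sel(470,550,140,215,136,165))
p=sel(470,550,140,215,136,165)
print(np.percentile(p[:,2],[50,95,99]))
rect("jar",sel(440,540,250,330,80,92))
E
```

```text
stamper top 6878 [ 563.4 -179.4] [254.1 115.4] 82.3 mean [ 561.7 -167.4] pca deg 81.0
knob 368 [ 573.3 -103.3] [42.9 35.6] 21.2 mean [ 571.9 -102.9] pca deg 173.9
knobtop 195 [ 572.3 -104.9] [14.4 48. ] 84.1 mean [ 574.1 -105. ] pca deg 172.7
card 896 [ 555.3 -243.1] [10.4 84.8] 81.6 mean [ 555.1 -242.9] pca deg 172.5
cardtop 157 [ 556.2 -242.9] [ 7.3 80.2] 82.5 mean [ 556.1 -243.5] pca deg 173.0
railfoot 1929 [509.  176.7] [102.5  92.5] 5.6 mean [503.5 175. ] pca deg 168.2
rail plate 437 [509.4 178.6] [93.  18.3] 10.6 mean [504.1 177.8] pca deg 5.9
clip>105 1044 [506.2 176.2] [54.4 49. ] 6.7 mean [505.1 176. ] pca deg 94.1
tabs 398 [506.1 176.4] [45.6 49.2] 5.9 mean [505.5 176.6] pca deg 94.5
[147.70137945 152.12070887 153.35723296]
jar 742 [494.3 282.6] [46.4 46.4] 35.5 mean [494.2 282.9] pca deg 30.0
```

Both pictures show the scene clearly. In the top view the stamper has its knob at (381,222) and its card at (456,229). The steel clip sits on the dark rail at (237,255). The blue clip at (191,214) and the pink rail at (176,366) are decoys. The geometry is consistent, with knob and card 140 mm apart, so I'll do the knob now.

```bash
cat >> h.py <<'E'
from scipy.spatial.transform import Rotation as R
def down(yaw):
    q=(R.from_euler('z',yaw)*R.from_euler('x',np.pi)).as_quat(); return [float(q[i]) for i in(3,0,1,2)]
def st(n=""):
    s=bot.sense(); print(n,"t",round(s["time"],2),"p",np.round(s["eef_pos"],1),"q6",round(s["q"][5],2),"w",round(s["gripper_width"],1),"g",round(s["grip_force"],1),"F",np.round(s["force"],1),"M",np.round(s["wrist_torque"],2)); return s
E
python3 - <<'E'
from h import *
y0=np.radians(-7.4)
s=bot.sense()
K=np.array([573.4,-104.2])
bot.move_l([270.8,-618.3,300])
bot.reach([*K,260],down(y0)); st("above")
print(bot.solve_ik([*K,62],down(y0)),bot.solve_ik([*K,62],down(y0-1.08)))
bot.move_l([*K,62],down(y0)); st("at")
im=get_image("side"); cv2.imwrite("pics/knob.png",cv2.resize(im["color"][140:300,260:460,::-1],None,fx=3,fy=3))
bot.move_gripper(8,40); st("grip")
E
```

```text
above t 3.83 p [ 573.4 -104.8  260. ] q6 1.29 w 85.3 g 0.0 F [-0.1 -0.6 -0.3] M [ 0.02  0.03 -0.  ]
[ 1.55595313e-01  3.40705609e-01 -3.76797441e-01  4.44089210e-16
 -8.53293277e-01  1.28604665e+00] [ 0.15559531  0.34070561 -0.37679744  0.         -0.85329328  0.20604665]
at t 5.29 p [ 574.  -104.2   62.8] q6 1.29 w 85.9 g 0.0 F [0.5 0.4 0.4] M [ 0.03 -0.01  0.  ]
grip t 6.03 p [ 573.2 -105.4   62.3] q6 1.29 w 10.1 g 39.1 F [-0.7 -6.4  1.7] M [-2.24  0.2   0.01]
```

```bash
python3 - <<'E'
from h import *
y0=np.radians(-7.4); K=[573.4,-104.8]
for a in(0.5,1.0,1.06,1.1):
    bot.move_l([*K,62],down(y0-a),rate=100) if 0 else bot.reach([*K,62],down(y0-a)); s=st(a)
bot.sleep(.3); s=st("held")
im=get_image("top"); cv2.imwrite("pics/tw_top.png",cv2.resize(im["color"][160:290,330:500,::-1],None,fx=4,fy=4))
E
```

```text
0.5 t 6.58 p [ 573.6 -104.7   62.3] q6 0.79 w 9.8 g 39.3 F [-0.7  1.7  4. ] M [0.43 0.28 0.04]
1.0 t 7.12 p [ 574.4 -104.2   62.3] q6 0.29 w 9.9 g 39.3 F [1.9 5.2 1.5] M [ 1.96 -0.87  0.15]
1.06 t 7.38 p [ 574.5 -104.2   62.3] q6 0.23 w 10.1 g 39.2 F [2.3 4.9 1.8] M [ 2.   -1.    0.17]
1.1 t 7.62 p [ 574.5 -104.2   62.3] q6 0.19 w 10.0 g 39.5 F [2.5 5.2 2.4] M [ 2.01 -1.04  0.27]
held t 7.92 p [ 574.5 -104.2   62.3] q6 0.19 w 9.9 g 39.6 F [3.1 5.6 1.4] M [ 1.98 -0.97  0.33]
```

View pics/tw_top.png

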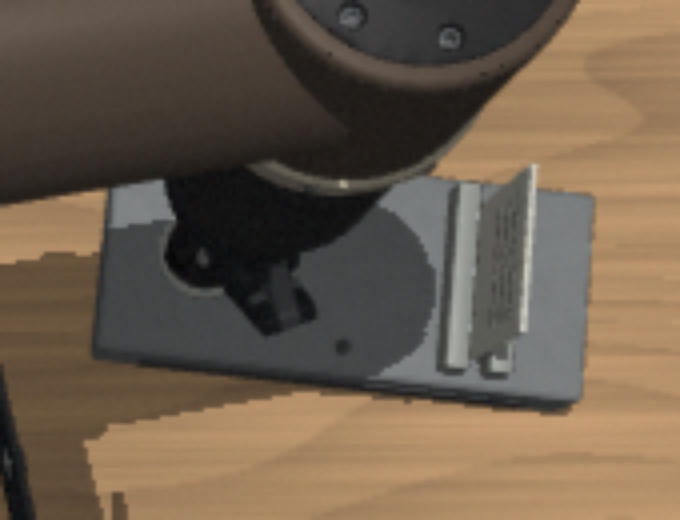

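The gripper is turned about 60° on the knob and the card still stands. The torque rose past 0.14 to 0.33 N m, so the knob is at its stop. Next I release it and go to the clip.

```bash
python3 - <<'E'
from h import *
bot.move_gripper(85); bot.sleep(.2)
bot.move_l([573.4,-104.8,260],rate=250); st("up")
im=get_image("side"); W=cloud(im)
p=W[(np.abs(W[...,0]-573)<40)&(np.abs(W[...,1]+104)<40)&(W[...,2]>80)&(W[...,2]<96)]
if len(p)>10:
    d=np.linalg.svd(p[:,:2]-p[:,:2].mean(0),full_matrices=False)[2][0]; print("knob deg",len(p),np.degrees(np.arctan2(d[1],d[0]))%180)
C=[506.2,176.3]
bot.reach([*C,260],down(np.radians(6))); st("aboveclip")
bot.move_l([*C,160],rate=200)
im=get_image("top"); a=im["color"][180:310,160:330,::-1]
im=get_image("side"); b=im["color"][220:350,200:370,::-1]
cv2.imwrite("pics/clip1.png",cv2.resize(np.vstack([a,b]),None,fx=2.2,fy=2.2,interpolation=cv2.INTER_CUBIC))
E
```

```text
up t 9.83 p [ 572.5 -104.6  258.4] q6 0.19 w 84.9 g 0.0 F [-0.7  0.  -0.8] M [ 0.    0.03 -0.04]
knob deg 88 175.04898838446184
aboveclip t 11.0 p [506.3 175.8 259.6] q6 0.97 w 85.1 g 0.0 F [ 0.6 -0.4  0.4] M [ 0.04 -0.01 -0.04]
```

View pics/clip1.png

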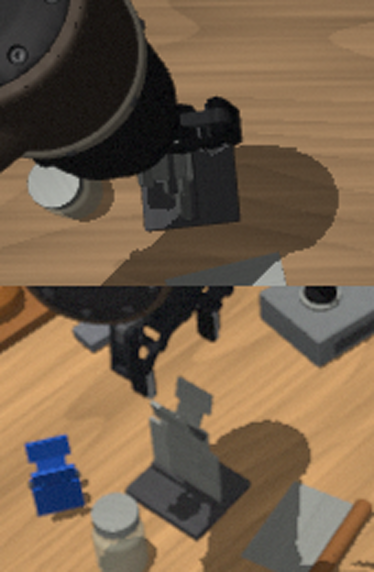

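The knob is back at rest. The open fingers straddle the clip's tabs, which show at about (195,400) in the crop. I descend, squeeze and lift.

```bash
python3 - <<'E'
from h import *
C=[506.2,176.3]
bot.move_l([*C,122],rate=150); st("at")
bot.move_gripper(20,45); bot.sleep(.2); s=st("squeezed")
if s["gripper_width"]>20:
    bot.move_l([*C,200],rate=120); st("lift")
im=get_image("side"); b=im["color"][170:350,170:390,::-1]
cv2.imwrite("pics/clip2.png",cv2.resize(b,None,fx=3,fy=3,interpolation=cv2.INTER_CUBIC))
E
```

```text
at t 12.15 p [506.5 176.4 122.7] q6 0.97 w 85.0 g 0.0 F [0.3 1.2 1. ] M [-0.03 -0.03  0.02]
squeezed t 12.98 p [506.9 176.3 123. ] q6 0.97 w 19.8 g 2.9 F [ 0.5 -0.9  5.9] M [-0.61 -0.05 -0.01]
```

View pics/clip2.png

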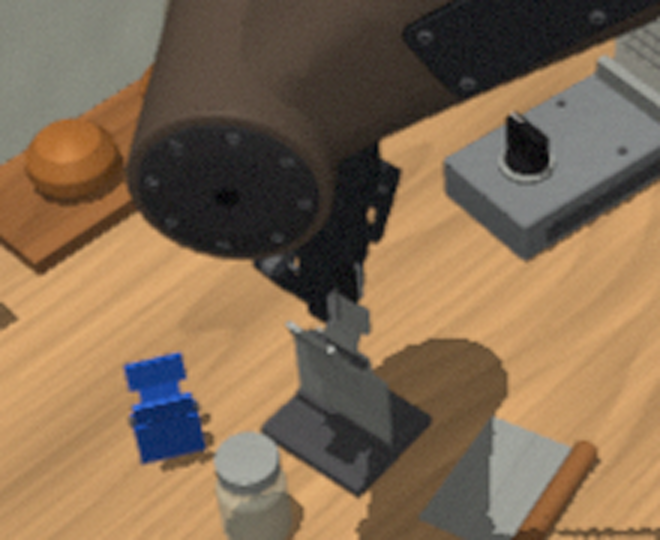

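The fingers went to 20 mm with only 3 N, so the clip isn't squeezed between them as intended. I'll check the clip's present position in the point cloud.

```bash
python3 - <<'E'
from h import *
for c in("top","side"):
    im=get_image(c); W=cloud(im)
    for d in cut_out("clip",c)[:3]:
        w=W[d["pixels"]]; w=w[~np.isnan(w[:,0])]
        print(c,round(d["p"],2),np.round(d["point"]),len(w),np.round(np.percentile(w,[2,25,50,75,98],axis=0)).tolist())
    m=(np.abs(W[...,0]-506)<45)&(np.abs(W[...,1]-176)<45)&(W[...,2]>95)&(W[...,2]<165)
    p=W[m]; col=im["color"][m].mean(1)
    for z in range(95,165,7):
        for nm,k in(("dark",col<45),("grey",col>=45)):
            q=p[(p[:,2]>=z)&(p[:,2]<z+7)&k]
            if len(q)>3: print(c,z,nm,len(q),np.round(q.min(0)),np.round(q.max(0)))
    cv2.imwrite(f"pics/c3{c}.png",cv2.resize(im["color"][200:310,190:310,::-1] if c=="top" else im["color"][230:330,240:340,::-1],(600,550),interpolation=cv2.INTER_CUBIC))
E
```

```text
top 0.5 [239. 263.] 205 [[480.0, 163.0, 10.0], [486.0, 168.0, 76.0], [489.0, 174.0, 104.0], [495.0, 182.0, 110.0], [504.0, 204.0, 149.0]]
top 95 grey 5 [482. 170.  98.] [489. 187. 102.]
top 102 dark 24 [480. 176. 104.] [501. 184. 109.]
top 102 grey 21 [482. 171. 102.] [495. 190. 109.]
top 109 dark 14 [481. 176. 109.] [499. 182. 112.]
top 109 grey 14 [491. 174. 109.] [502. 194. 116.]
top 116 grey 7 [486. 172. 116.] [501. 195. 122.]
top 123 grey 7 [484. 164. 123.] [491. 197. 129.]
top 130 grey 9 [483. 163. 131.] [488. 203. 136.]
top 137 grey 6 [484. 164. 138.] [496. 206. 144.]
top 144 grey 21 [486. 159. 144.] [501. 167. 150.]
side 0.86 [223. 307.] 696 [[570.0, 256.0, -2.0], [584.0, 271.0, 25.0], [595.0, 281.0, 55.0], [606.0, 291.0, 72.0], [629.0, 306.0, 85.0]]
side 0.6 [281. 285.] 506 [[481.0, 165.0, 48.0], [491.0, 173.0, 87.0], [501.0, 182.0, 109.0], [512.0, 187.0, 131.0], [538.0, 208.0, 147.0]]
side 95 grey 24 [481. 169.  95.] [528. 191. 102.]
side 102 grey 71 [479. 171. 102.] [532. 189. 109.]
side 109 grey 41 [483. 171. 109.] [531. 187. 116.]
side 116 grey 41 [483. 167. 116.] [522. 205. 123.]
side 123 grey 39 [484. 166. 123.] [525. 205. 130.]
side 130 grey 38 [481. 163. 130.] [525. 208. 137.]
side 137 grey 65 [483. 163. 137.] [525. 211. 144.]
side 144 dark 4 [505. 165. 147.] [516. 166. 151.]
side 144 grey 39 [480. 160. 144.] [514. 209. 151.]
side 151 dark 12 [497. 164. 151.] [515. 195. 158.]
side 151 grey 15 [493. 157. 151.] [501. 199. 157.]
side 158 dark 27 [496. 164. 158.] [514. 200. 165.]
side 158 grey 21 [492. 157. 158.] [510. 201. 164.]
```

View pics/c3side.png

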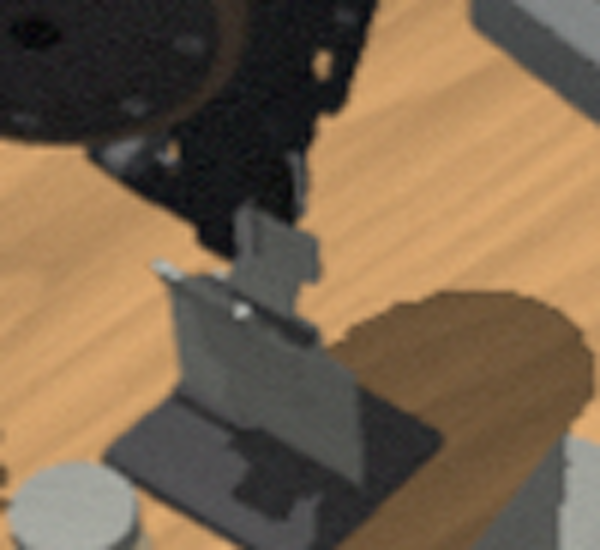

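Point-cloud slices put the fingers between the two tabs: tab outsides now span y 159–211, with the fingers at y 157–201 above. They apparently forced their way past the thin tabs. I'll close them to clear the tabs, back out upwards and see where the clip stands.

```bash
python3 - <<'E'
from h import *
bot.move_gripper(6,20); st("shut")
bot.move_l([506.5,176.3,150],rate=80); st("half")
bot.move_l([506.5,176.3,230],rate=150); st("up")
A=[];
for c in("top","side"):
    im=get_image(c); W=cloud(im)
    m=(np.abs(W[...,0]-506)<45)&(np.abs(W[...,1]-176)<45)&(W[...,2]>95)&(W[...,2]<165); p=W[m]; A.append(p)
    a=im["color"][200:310,190:310,::-1] if c=="top" else im["color"][230:340,230:350,::-1]
    cv2.imwrite(f"pics/c4{c}.png",cv2.resize(a,(480,440),interpolation=cv2.INTER_CUBIC))
a=[cv2.imread(f"pics/c4{c}.png") for c in("top","side")]; cv2.imwrite("pics/c4.png",cv2.resize(np.hstack(a),(800,366)))
p=np.vstack(A)
for z in range(95,165,7):
    q=p[(p[:,2]>=z)&(p[:,2]<z+7)]
    if len(q)>3: print(z,len(q),np.round(q.min(0)),np.round(q.max(0)))
q=p[p[:,2]>125]; print(cv2.minAreaRect(q[:,:2].astype(np.float32)))
E
```

```text
shut t 13.53 p [507.1 176.  123.3] q6 0.97 w 6.0 g 4.0 F [-0.1 -3.5  7.9] M [-1.23 -0.04  0.02]
half t 14.03 p [506.3 176.4 150. ] q6 0.97 w 5.6 g 0.0 F [-1.5 -1.   0.3] M [-0.04  0.06 -0.  ]
up t 14.71 p [505.8 176.1 228.8] q6 0.97 w 5.9 g 0.0 F [-0.5  0.1  0. ] M [-0.02  0.03  0.01]
95 47 [481. 165.  95.] [534. 187. 102.]
102 166 [480. 165. 102.] [528. 186. 109.]
109 144 [480. 162. 109.] [525. 185. 116.]
116 117 [484. 159. 116.] [530. 196. 123.]
123 116 [482. 157. 123.] [529. 198. 130.]
130 96 [483. 156. 130.] [532. 198. 137.]
137 170 [483. 151. 137.] [530. 200. 144.]
144 96 [481. 152. 144.] [529. 201. 149.]
((506.50164794921875, 176.3755645751953), (46.23013687133789, 47.434547424316406), 6.010358810424805)
```

View pics/c4.png

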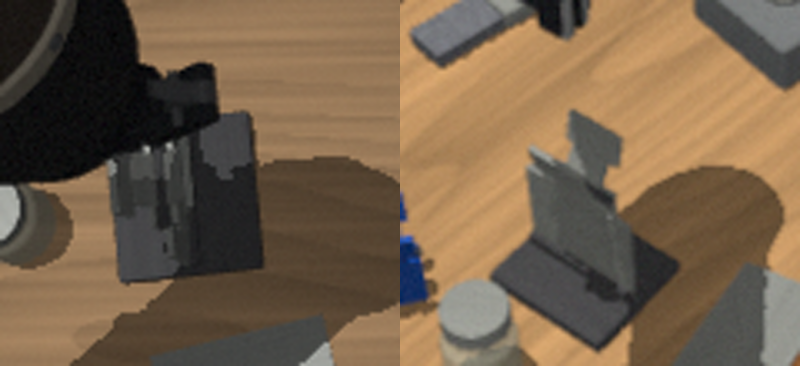

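The clip is still upright and centred on its rail at (506.5, 176.4), just about 4 mm lower. I'll open, descend again, and this time close gently in small steps while watching the force.

```bash
python3 - <<'E'
from h import *
C=[506.5,176.4]
bot.move_gripper(85,20)
bot.move_l([*C,117],rate=150); st("at")
bot.move_gripper(54)
z=117
for w in(49,46,43,40,37,34,31,29):
    bot.move_gripper(w); s=st(w)
    if w<45 and s["grip_force"]<1.5: print("slack"); break
E
```

```text
at t 16.45 p [507.1 176.7 117.8] q6 0.97 w 84.9 g 0.0 F [ 0.1  1.2 -0.2] M [ 0.01  0.   -0.  ]
49 t 17.09 p [506.5 176.4 117. ] q6 0.97 w 48.8 g 0.0 F [-0.4 -0.3  0.6] M [-0.    0.01  0.02]
46 t 17.31 p [506.5 176.4 117. ] q6 0.97 w 45.9 g 0.3 F [-0.1 -1.2  0.7] M [-0.08 -0.01 -0.02]
43 t 17.52 p [506.7 176.3 117.3] q6 0.97 w 43.2 g 1.9 F [-0.  -1.9  3.5] M [-0.57  0.04 -0.04]
40 t 17.74 p [506.8 176.4 117.4] q6 0.97 w 39.8 g 2.8 F [-0.2 -2.1  5.3] M [-0.77  0.03 -0.02]
37 t 17.96 p [506.9 176.4 117.4] q6 0.97 w 37.1 g 2.7 F [-0.4 -1.3  5.8] M [-0.65 -0.06  0.  ]
34 t 18.18 p [506.9 176.5 117.4] q6 0.97 w 33.9 g 2.6 F [ 0.3 -1.3  6.1] M [-0.63  0.   -0.  ]
31 t 18.39 p [506.9 176.5 117.4] q6 0.97 w 31.0 g 2.6 F [-0.5 -2.3  4.8] M [-0.6   0.05  0.03]
29 t 18.61 p [506.9 176.5 117.4] q6 0.97 w 28.8 g 2.6 F [ 0.1 -0.6  5.7] M [-0.57 -0.06 -0.01]
```

```bash
python3 - <<'E'
from h import *
def sl(tag):
    for c in("side","top"):
        im=get_image(c); W=cloud(im)
        m=(np.abs(W[...,0]-506)<45)&(np.abs(W[...,1]-176)<70)&(W[...,2]>95)&(W[...,2]<240)
        p=W[m]
        for z in range(95,235,8):
            q=p[(p[:,2]>=z)&(p[:,2]<z+8)]
            if len(q)>3: print(tag,c,z,len(q),np.round(q.min(0)[:2]),np.round(q.max(0)[:2]))
        yield im
a=[]
for im in sl("now"): a.append(im)
a=[cv2.resize(a[0]["color"][215:325,230:350,::-1],(400,366),interpolation=cv2.INTER_CUBIC)]
bot.move_gripper(6,20)
bot.move_l([506.5,176.4,205],rate=150); st("up")
for im in sl("up"): a.append(im)
a[1]=cv2.resize(a[1]["color"][215:325,230:350,::-1],(400,366),interpolation=cv2.INTER_CUBIC)
cv2.imwrite("pics/c5.png",np.hstack(a[:2]))
E
```

```text
now side 95 57 [479. 169.] [530. 190.]
now side 103 57 [479. 170.] [529. 185.]
now side 111 42 [484. 165.] [526. 202.]
now side 119 57 [481. 162.] [526. 204.]
now side 127 52 [482. 161.] [528. 206.]
now side 135 97 [483. 159.] [526. 208.]
now side 143 38 [490. 146.] [521. 203.]
now side 151 53 [491. 148.] [521. 206.]
now side 159 51 [492. 149.] [515. 206.]
now side 167 35 [493. 153.] [515. 204.]
now side 175 41 [491. 154.] [515. 207.]
now side 183 48 [488. 135.] [515. 221.]
now side 191 110 [488. 126.] [514. 225.]
now side 199 69 [488. 123.] [515. 228.]
now side 207 117 [485. 123.] [517. 233.]
now side 215 80 [485. 113.] [511. 237.]
now side 223 98 [485. 110.] [509. 240.]
now side 231 119 [484. 109.] [514. 243.]
now top 95 34 [481. 168.] [500. 186.]
now top 103 45 [480. 170.] [502. 189.]
now top 111 11 [485. 170.] [503. 194.]
now top 119 9 [484. 169.] [501. 196.]
now top 127 7 [483. 162.] [487. 200.]
now top 135 14 [484. 160.] [497. 203.]
now top 143 11 [484. 152.] [502. 200.]
now top 159 8 [497. 148.] [504. 161.]
now top 183 8 [495. 145.] [503. 152.]
now top 191 42 [497. 129.] [512.
[... 168 characters left out ...]
p 231 48 [499. 110.] [523. 147.]
up t 19.79 p [505.8 176.3 203.8] q6 0.97 w 6.2 g 0.0 F [ 0.2 -0.3 -1.6] M [ 0.03  0.05 -0.01]
up side 95 65 [479. 167.] [530. 187.]
up side 103 52 [490. 162.] [522. 180.]
up side 111 63 [486. 157.] [530. 195.]
up side 119 71 [483. 157.] [531. 198.]
up side 127 79 [484. 155.] [530. 199.]
up side 135 96 [484. 151.] [529. 201.]
up side 223 7 [495. 166.] [500. 185.]
up side 231 29 [493. 165.] [507. 193.]
up top 95 79 [481. 166.] [523. 182.]
up top 103 94 [480. 166.] [520. 184.]
up top 111 72 [486. 162.] [521. 188.]
up top 119 44 [484. 156.] [520. 191.]
up top 127 32 [485. 154.] [518. 193.]
up top 135 98 [484. 151.] [521. 198.]
up top 231 4 [495. 166.] [499. 167.]
```

View pics/c5.png

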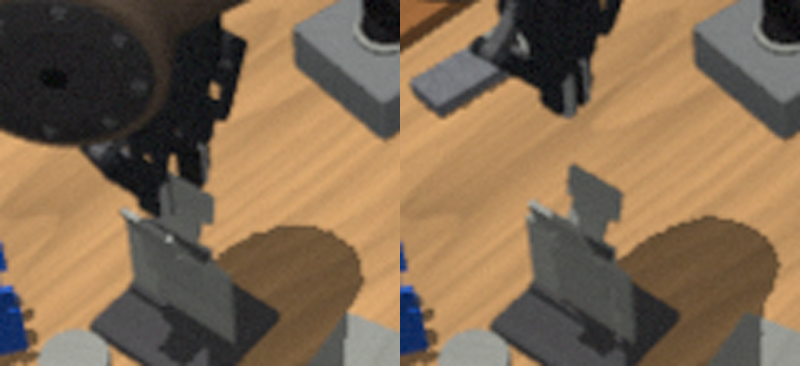

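```bash
python3 - <<'E'
from h import *
s=st("x"); print(s["ee_rot"])
for c in("side","top"):
    im=get_image(c); T=np.array(im["pose"]); W=cloud(im)
    for dz in(0,10,20,30):
        P=np.array(s["eef_pos"])+[0,0,dz]; q=T[:3,:3].T@(P-T[:3,3]); print(c,dz,np.round([q[0]/q[2]*im["fx"]+im["cx"],q[1]/q[2]*im["fy"]+im["cy"]],1), round(q[2]))
    if c=="side":
        for r in range(236,256,2): print(r,[ "%d:%d,%d,%d"%(im["color"][r,k].mean(),*W[r,k]) if not np.isnan(W[r,k,0]) else "%d:-"%im["color"][r,k].mean() for k in range(270,294,3)])
E
```

```text
x t 19.89 p [505.7 176.1 203.5] q6 0.97 w 5.7 g 0.0 F [ 0.3 -0.5 -0.6] M [ 0.01 -0.08  0.04]
[ 4.94536638e-04  9.98632756e-01  5.22609860e-02 -1.07905732e-03]
side 0 [280.2 254.3] 1217
side 10 [279.9 251. ] 1210
side 20 [279.6 247.6] 1203
side 30 [279.3 244.2] 1196
236 ['21:489,210,293', '17:496,197,279', '25:493,192,277', '22:492,185,273', '21:494,176,265', '70:-', '129:690,-10,-4', '137:681,-13,-1']
238 ['22:487,212,291', '18:490,202,281', '18:495,191,270', '31:491,186,268', '41:497,174,256', '63:496,167,252', '116:682,-3,-1', '137:680,-11,-6']
240 ['37:488,212,284', '21:488,205,279', '20:495,191,264', '74:495,183,258', '52:497,174,249', '66:495,168,247', '128:677,2,-1', '138:668,0,1']
242 ['131:704,41,1', '24:506,191,251', '24:497,190,256', '71:496,183,252', '58:494,177,248', '54:497,167,238', '141:671,7,-1', '141:670,-1,-7']
244 ['143:700,45,0', '29:502,195,250', '23:496,192,252', '71:496,184,246', '59:491,180,247', '49:494,170,237', '145:666,12,0', '125:663,5,-4']
246 ['140:698,47,-4', '46:506,192,239', '23:495,193,248', '59:496,184,241', '67:495,177,236', '83:494,170,232', '126:660,18,0', '130:654,13,0']
248 ['142:693,52,-5', '138:684,49,0', '50:499,191,238', '56:499,183,232', '78:494,179,232', '132:662,27,-2', '132:658,20,-4', '144:649,18,0']
250 ['137:688,56,-5', '140:678,55,0', '139:675,47,-3', '116:497,185,229', '121:664,36,-3', '128:656,32,-1', '139:648,30,2', '152:644,22,0']
252 ['140:681,63,-2', '136:675,58,-2', '145:669,52,-2', '131:661,49,1', '129:659,41,-3', '130:649,39,1', '148:647,31,-3', '149:641,26,-2']
254 ['136:676,68,-2', '146:670,62,-3', '135:662,59,0', '132:660,51,-4', '132:655,45,-5', '136:645,44,0', '139:640,38,0', '148:635,32,-2']
top 0 [228.4 246.9] 835
top 10 [227.4 246. ] 825
top 20 [226.3 245.1] 815
top 30 [225.2 244.2] 806
```

The picture and cloud put the fingertips about 22 mm higher than the reported TCP (tips at z≈226 with the TCP at 204). The fingers were riding on the tab tops and pushed the clip down to a top edge of about 142. I'll retry lower.

```bash
python3 - <<'E'
from h import *
C=[506.5,176.4]
bot.move_gripper(85,20)
bot.move_l([*C,93],rate=150); s=st("at")
if abs(s["force"][2])<5:
  bot.move_gripper(54)
  for w in(47,44,40,36,32,29,26):
    bot.move_gripper(w); s=st(w)
    if w<43 and s["grip_force"]<2: print("slack"); break
E
```

```text
at t 21.63 p [507.1 176.7  93.8] q6 0.97 w 84.7 g 0.0 F [-0.2 -0.4  0.5] M [ 0.04 -0.04 -0.02]
47 t 22.29 p [506.5 176.3  93. ] q6 0.97 w 47.5 g 0.2 F [ 1.1 -0.9  1.1] M [-0.19 -0.08  0.04]
44 t 22.51 p [506.4 176.4  92.9] q6 0.97 w 44.2 g 5.2 F [-0.2 -0.7 -1.1] M [-0.04  0.   -0.01]
40 t 22.73 p [506.5 176.4  93. ] q6 0.97 w 39.8 g 6.3 F [ 1.2 -0.2 -0.8] M [ 0.01  0.06 -0.04]
36 t 22.94 p [506.5 176.4  93. ] q6 0.97 w 35.9 g 7.4 F [ 0.2  1.2 -0.5] M [-0.06 -0.02  0.05]
32 t 23.16 p [506.5 176.4  93. ] q6 0.97 w 32.5 g 8.5 F [ 0.3 -0.6 -0.1] M [-0.01  0.04  0.02]
29 t 23.38 p [506.5 176.4  93. ] q6 0.97 w 29.2 g 10.1 F [-0.4 -0.4 -0.5] M [-0.01 -0.01 -0.  ]
26 t 23.59 p [506.5 176.4  93. ] q6 0.97 w 27.3 g 22.5 F [-0.3  1.3 -0.9] M [ 0.01  0.01 -0.02]
```

The squeeze force now rises as specified and hits the stop. I lift and measure the clip in the grip.

```bash
python3 - <<'E'
from h import *
bot.move_gripper(22,35); st("g")
bot.move_l([506.5,176.4,213],rate=120); st("lift")
bot.sleep(.2)
for c in("side","top"):
    im=get_image(c); W=cloud(im)
    m=(np.abs(W[...,0]-506)<45)&(np.abs(W[...,1]-176)<45)&(W[...,2]>100)&(W[...,2]<270); p=W[m]
    for z in range(135,270,6):
        q=p[(p[:,2]>=z)&(p[:,2]<z+6)]
        if len(q)>3: print(c,z,len(q),np.round(q.min(0)),np.round(q.max(0)))
    if c=="side": cv2.imwrite("pics/c6.png",cv2.resize(im["color"][180:320,220:370,::-1],None,fx=4,fy=4,interpolation=cv2.INTER_CUBIC))
E
```

```text
g t 23.81 p [506.5 176.4  93. ] q6 0.97 w 26.4 g 38.2 F [ 0.3 -1.  -0.7] M [ 0.05 -0.06 -0.03]
lift t 24.96 p [506.  176.2 212.2] q6 0.97 w 26.5 g 38.2 F [ 0.9 -0.7 -1. ] M [-0.01  0.04 -0.  ]
side 165 12 [484. 155. 168.] [519. 193. 171.]
side 171 64 [479. 159. 171.] [530. 195. 177.]
side 177 60 [480. 159. 177.] [528. 197. 183.]
side 183 50 [481. 162. 183.] [530. 193. 189.]
side 189 54 [479. 161. 189.] [531. 193. 195.]
side 195 46 [481. 163. 195.] [530. 191. 201.]
side 201 47 [480. 166. 201.] [531. 190. 207.]
side 207 79 [478. 166. 207.] [531. 188. 213.]
side 213 39 [480. 166. 213.] [527. 186. 219.]
side 219 22 [479. 166. 219.] [505. 185. 225.]
side 225 16 [488. 164. 225.] [515. 188. 231.]
side 231 45 [484. 160. 231.] [526. 195. 237.]
side 237 37 [484. 163. 237.] [524. 201. 243.]
side 243 52 [484. 154. 243.] [517. 203. 249.]
side 249 72 [482. 150. 249.] [519. 205. 255.]
side 255 68 [485. 150. 255.] [519. 204. 261.]
side 261 42 [492. 149. 261.] [516. 205. 267.]
side 267 14 [492. 161. 267.] [515. 204. 270.]
top 171 27 [482. 157. 172.] [515. 191. 177.]
top 177 27 [481. 158. 177.] [518. 189. 183.]
top 183 25 [484. 159. 183.] [510. 188. 189.]
top 189 20 [481. 160. 189.] [509. 187. 195.]
top 195 17 [484. 161. 195.] [503. 164. 201.]
top 201 19 [481. 163. 201.] [502. 183. 206.]
top 207 11 [481. 164. 208.] [504. 182. 213.]
top 213 67 [480. 165. 213.] [504. 181. 219.]
top 219 9 [493. 177. 219.] [500. 180. 225.]
top 225 7 [492. 179. 225.] [495. 182. 230.]
top 231 13 [484. 161. 231.] [497. 187. 237.]
top 237 8 [485. 155. 237.] [500. 184. 242.]
top 243 12 [484. 151. 243.] [502. 186. 249.]
top 249 21 [485. 149. 249.] [505. 185. 255.]
top 255 27 [485. 149. 255.] [502. 188. 260.]
top 261 7 [496. 149. 261.] [504. 161. 265.]
```

View pics/c6.png

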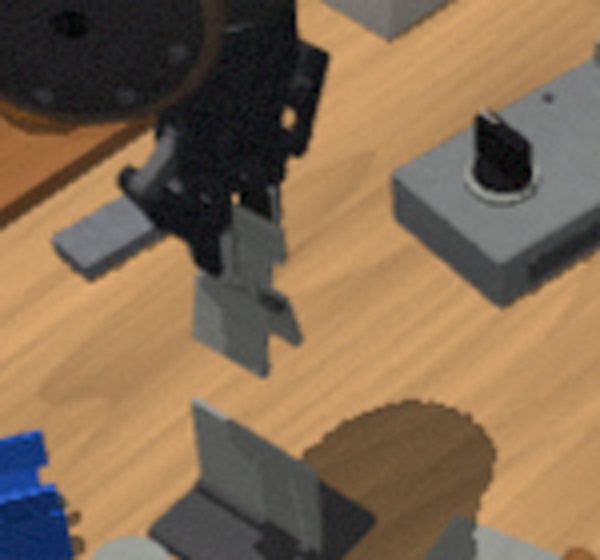

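The clip is held gaping off the rail: lips at crop (230,340), bottom at z≈170.5 with the TCP at 212.5, and laterally centred on the tool. I carry it over to the card.

```bash
python3 - <<'E'
from h import *
y0=np.radians(-7.4)
bot.move_l([506.5,176.4,235],rate=150)
bot.move_l([555.5,-243.4,235],down(y0),rate=150); st("above")
bot.sleep(.3)
A=[]
for c in("side","top"):
    im=get_image(c); W=cloud(im); p=W[(np.abs(W[...,0]-555)<60)&(np.abs(W[...,1]+243)<45)&(W[...,2]>60)&(W[...,2]<240)]
    d=p[:,:2]-[555.5,-243.4]; L=np.c_[d@[np.cos(y0),np.sin(y0)],d@[-np.sin(y0),np.cos(y0)],p[:,2]]
    for nm,a,b in(("card",100,142),("lips",185,205),("low",175,200)):
        q=L[(L[:,2]>a)&(L[:,2]<b)&(np.abs(L[:,1])<35)]
        if len(q)>5: print(c,nm,len(q),np.round(np.percentile(q,[2,50,98],axis=0),1).tolist(),q[:,2].min())
    if c=="side": cv2.imwrite("pics/c7.png",cv2.resize(im["color"][110:260,310:460,::-1],None,fx=4,fy=4,interpolation=cv2.INTER_CUBIC))
E
```

```text
above t 28.52 p [ 555.6 -243.1  235.1] q6 1.53 w 26.5 g 38.2 F [-0.3 -1.  -0.4] M [ 0.   -0.02 -0.01]
side card 290 [[-39.2, -3.8, 101.5], [-1.7, 0.6, 120.5], [38.9, 4.0, 139.9]] 100.03625693160757
side lips 99 [[-25.5, -15.3, 191.6], [-8.2, 13.4, 198.2], [25.4, 17.2, 204.4]] 190.5337032314918
side low 67 [[-25.4, -15.5, 191.6], [-7.6, 13.7, 196.6], [25.2, 17.2, 199.7]] 190.5337032314918
```

View pics/c7.png

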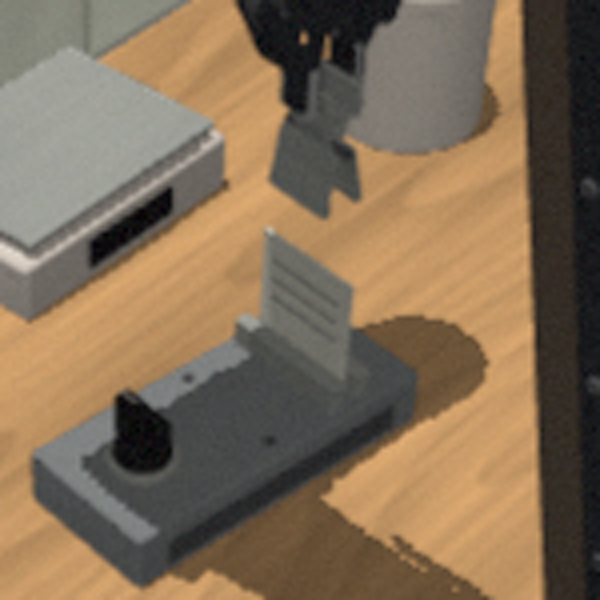

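The clip hangs gaping at crop (315,170), directly above the card's middle. The lips span −15 to +17 mm and the card sits at about −1 mm, so I shift by 1 mm and lower.

```bash
python3 - <<'E'
from h import *
y0=np.radians(-7.4)
bot.move_l([555.4,-244.6,200],down(y0),rate=80)
bot.move_l([555.4,-244.6,169],down(y0),rate=50); bot.sleep(.5); st("in")
im=get_image("side"); W=cloud(im); p=W[(np.abs(W[...,0]-555)<60)&(np.abs(W[...,1]+243)<45)&(W[...,2]>60)&(W[...,2]<240)]
d=p[:,:2]-[555.5,-243.4]; L=np.c_[d@[np.cos(y0),np.sin(y0)],d@[-np.sin(y0),np.cos(y0)],p[:,2]]
for z in range(80,150,6):
    q=L[(L[:,2]>=z)&(L[:,2]<z+6)&(np.abs(L[:,1])<30)]
    if len(q)>3: print(z,len(q),np.round(np.percentile(q,[3,50,97],axis=0)[:,:2],1).tolist())
cv2.imwrite("pics/c8.png",cv2.resize(im["color"][110:260,310:460,::-1],None,fx=4,fy=4,interpolation=cv2.INTER_CUBIC))
E
```

```text
in t 30.78 p [ 555.4 -244.6  169.1] q6 1.53 w 26.6 g 38.2 F [ 0.3 -0.4 -1.1] M [ 0.05 -0.01 -0.03]
80 38 [[-37.8, -3.9], [-8.6, 0.6], [37.7, 3.6]]
86 46 [[-37.9, -2.3], [1.3, 0.7], [38.6, 3.6]]
92 40 [[-38.9, -3.7], [-1.7, 0.4], [37.2, 4.3]]
98 42 [[-37.6, -3.5], [-0.5, 0.7], [35.9, 5.0]]
104 36 [[-38.1, -2.1], [-4.1, 0.1], [38.1, 3.8]]
110 14 [[-38.2, -3.5], [-15.6, 1.0], [30.3, 3.9]]
116 19 [[-39.6, -3.9], [-30.1, 1.0], [39.2, 3.8]]
122 33 [[-34.4, -14.6], [-17.8, 1.6], [27.0, 14.6]]
128 49 [[-38.1, -15.1], [-17.2, 11.5], [22.5, 16.3]]
134 63 [[-37.6, -15.4], [-13.8, 2.8], [27.0, 15.4]]
140 50 [[-23.8, -14.7], [-5.1, 10.5], [23.1, 14.5]]
146 36 [[-24.0, -13.8], [-8.7, 9.7], [23.0, 14.6]]
```

View pics/c8.png

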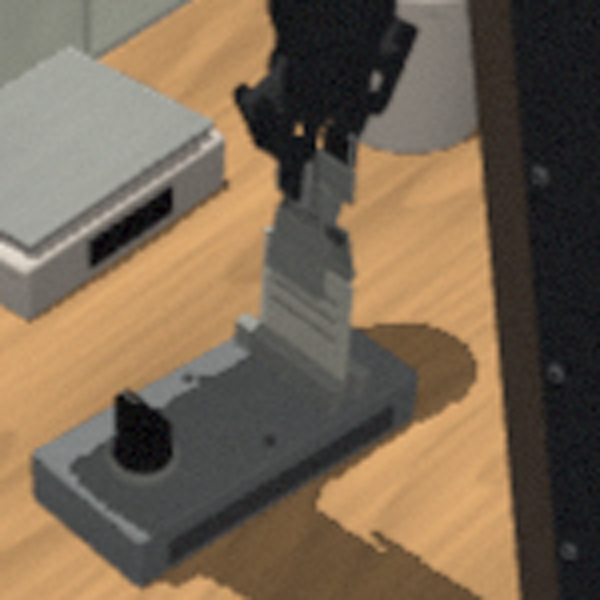

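The clip straddles the card's top edge, crop (310,255), with its lips at ±15 mm and their lower edge at about 124 mm. The card is upright and the knob is at rest, so I hand in.

```bash
python3 -c "
from h import *
print(bot.close_job()); st()"
```

```text
the job is handed in; nothing more can be done
None
the job is handed in; nothing more can be done
```

The card is stamped and the job handed in: the knob was turned to its stop and sprang back, and the clip is held squeezed open over the middle of the upright card, its lips about 15 mm below the top edge. The first two grip attempts missed and only slid the clip about 9 mm down its rail. The hand-in call returned no verdict.

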